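# Weigh the tamper and hang it up

## Robot

A 6-joint arm with a two-finger parallel gripper is mounted at the origin on the work surface. World frame = base frame: x ahead of the robot, y to its left, z up, the work surface at z = 0. Lengths are in m, angles in rad, forces in N, time in s.
With the tool pointing down it reaches from about 0.375 to 0.9 m from the base axis. Payload 3.1 kg.
Tool frame: the origin (TCP) lies at the very end of the fingers, on their centre line; the grasp point (between the pads) lies 19 mm behind it; z points along the fingers, y is the direction in which the jaws open and shut (so a half turn about z gives the same grasp; the last joint's range is limited). The gripper opens to 87 mm and grips with 3 to 60 N. Pads are 19 mm wide; open, the fingers measure 117 mm over their backs; the gripper's body (75 mm by 190 mm) begins 51 mm behind the grasp point.
Start: joints at [-1.435, 0.527, 1.433, -0, 1.181, -0.178], TCP at [0.193, -0.594, 0.223] pointing down, gripper open.
Joint ranges: [-3.08, 3.08], [-0.75, 2.2], [0.22, 2.44], [-1.43, 4.57], [0, 2.65], [-2.85, 2.85]. Speed limits (rad/s): [2.79, 2.79, 3.14, 3.14, 3.14, 3.14].

## Interface

Orientations are given as a 3x3 rotation matrix whose columns are the frame's x, y, z axes.
In Python, from cell import r, eyes gives the robot as it stands.
- The arm moves only by the tool send_rows, never from a script. Its argument "commands" is a list of rows, each a list of 5 numbers: the closure in counts, from 0 (fully open) to 255 (shut), then the shift along the tool's x, y, z in m, then the turn about the tool's z in rad. In form: [[hand, tx, ty, tz, spin], ...]. A call has 1 to 10 rows; each row shifts and turns the pose as measured when the row begins, along the tool's axes as they then stand; what a row does not reach is not made up. A row lasts 1/8 s, in which the tool goes at most 62.5 mm and 10.7 degrees, less where a joint would pass 70% of its speed; a pose out of reach is approached as far as the arm can. A call with a gripper value outside its range is refused whole. The fingers move at their own pace and stop on an object; "force" is the grip in N (left out, the last holds). Time passes only in rows, so rows that do not move let the fingers close. It gives the time, the measured TCP pose, the force and the opening at its end, in the units of the state.
- r.get_obs(): the state, without advancing time (a new reading comes with each control period).
- eyes.read_camera(name): name is "scene" or "top"; returns the picture (420x560x3 uint8, blue, green, red); there is no depth.
- eyes.camera_model(name): a dict with "fovy" (degrees; the focal length in pixels is half the picture's height over the tangent of half this angle, whatever the lens; pixels are square), "cx", "cy" (the principal point, pixels), "D" ([k1, k2, p1, p2, k3] as OpenCV has them; the pictures are not rectified), "world_from_camera" (4x4, takes a point from camera to world coordinates). Camera axes: x right, y down, z forward; pixel columns grow to the right and rows downward; lengths in m; the calibration is good to about 2 mm. A picture is of the moment at which its call begins. camera_model takes no time and is no camera call.
- r.hand_in(): hands the job in, once; it reports no verdict.
Trained networks look in the newest picture that a camera, given by its name, has taken for a name from the list of things; names that differ only in an ending like _2 or _b are one class to them, and where a whole thing is asked for, a point or a joint stands for the part that bears it (a point fixed in the world has none). Each returns a list of dicts, best first, with "confidence" (0 to 1); they miss things now and then, are a little off and sometimes report something else, mostly with a low value. They report only what shows in the picture. A call takes as long as a camera call.
- eyes.search_frame(camera, query): "box" ([left, top, width, height] in pixels, round what is visible of it).
The state is a dict: "t": time; "joint_pos": joint angles; "joint_velocities": joint speeds; "joint_efforts": joint torques, N m; "position": TCP position; "ee_rot": TCP orientation; "wrist_force": force on the tool from outside, world axes, zero at the start; "wrist_torque": the same for the moment, N m; "opening": opening from 0.0 (shut) to 1.0 (fully open).
Only numpy, scipy, OpenCV 4.12 (cv2) and the standard library are available. Lean on these libraries where they do the work, as an engineer would, in place of code of your own. Each camera call takes 0.05 s, during which the arm holds its last target.

## Task

Lift the steel hand tamper out of its cradle by the handle, ease the grip so that it swings to hang plumb in the air, and regrip it before it can drop. Set it gently upright on its foot near the middle of the balance pan and let go so that it can be weighed, then take it again by the handle and hang it by its collar in the fork of the stand, released and at rest. Leave everything else on the bench where it is.

Things in the scene. Friction and masses are not known exactly. Their poses are not given: they have to be found in the camera images.
- tamper: Loose hand tamper, 170 mm long, about 0.50 kg (up to a fifth more or less), round about its own x axis. Origin: centre of the foot's flat face; +x runs along the axis to the handle end. From the origin: 0-32 mm steel foot, 44 dia; 32-115 steel stem, 12 dia; 115-121 black collar, 44 dia; 121-170 black handle, 22 dia. Centre of mass about 36 mm from the foot face. Upright means +x pointing up.
- tamper_rib (a point): Middle of the handle's rib (30 mm dia, 6 mm wide), on the tamper's axis, 154 mm from the foot face, 39 mm above the collar's underside. Pinched across the rib, the tamper turns about the line between the pads: hard gripped (100 N) it hangs aslant; eased to under about 20 N (rubbery pads, opening 1 to 1.5 mm less than the rib) it swings plumb, and falls if opened to the rib's size.
- cradle: Fixed white trough, open at both ends and above; 130 mm long (x = -82 to +48 mm), 75 mm wide, floor 29 mm and side walls 46 mm high. Origin on the bench. The tamper starts lying level in it along its x axis, axis 51 mm above the bench, foot face at x = -75 mm; the handle sticks out past the +x end, rib at x = +79 mm over bare bench. Gripped less than hard, the tamper's foot drags along the trough as the handle is lifted.
- pan_center (a point): Centre of the upper face of the balance's flat round steel pan, 124 mm diameter, 60 mm above the bench, fixed. The low white balance body is 165 mm wide and 46 mm high; the pan is the highest part.
- fork_seat (a point): Hanging place: centre of the fork's slot at the level of the prongs' upper faces, 170 mm above the bench. +x points level into the fork, from the open front to the post. Slot 22 mm wide between two prongs 10 mm wide, 8 mm thick, with 8 mm high lips at their tips 34-38 mm in front of this point. Slide the stem in from the front, collar above the lips, then lower the collar onto the prongs.
- beaker: Bystander: glass beaker, 56 mm wide, 75 mm high. Origin at the centre of its underside.
- jar: Bystander: amber jar, 56 mm wide, 85 mm high. Origin at the centre of its underside.
- wash: Bystander: white bottle with a cap, 66 mm wide, 170 mm high. Origin at the centre of its underside.
- spatula: Bystander: spatula 150 mm long lying flat. Origin at the middle of its length.
- tipbox: Bystander: grey plastic box 85 x 120 x 50 mm. Origin at the centre of its underside.
- clampring: Bystander: steel ring 64 mm wide, 10 mm high. Origin at the centre of its underside.
- weight: Bystander: brass weight, 28 mm wide, 35 mm high. Origin at the centre of its underside.
- balance: Fixed top-pan balance carrying pan_center; body from 88 mm in front (-x) to 128 mm behind its origin (on the bench), 165 mm wide, 46 mm high; pan_center lies 50 mm along its +x.
- stand: Fixed stand carrying fork_seat; origin on the bench straight below it, same axes. Base plate 12 mm thick, 110 mm wide, from 27 mm in front of the origin to 97 mm behind. Post behind the slot, its near side 57 mm behind the origin, cross block from 49 mm behind. Nothing stands higher than the lips (178 mm).

How it is judged:
On the way, in this order (a step that is already met when the one before it is completed fails the run):
1. the tamper hangs plumb in the air from the gripper (within 0.25 rad), clear of cradle, bench and balance, not swinging (angle between tamper's own x axis and vertical below 0.25 rad and height (world z) of tamper above 0.064 m and angular speed of tamper below 0.6 rad/s and contact force between tamper and the fingers above 1 N and contact force between tamper and cradle below 0.1 N and contact force between tamper and balance below 0.1 N), for 0.3 s.
2. the tamper stands upright on the pan, foot within 35 mm of its centre, released and at rest (angle between tamper's own x axis and vertical below 0.06 rad and distance between tamper and pan_center below 0.035 m and contact force between tamper and balance above 2 N and contact force between tamper and the fingers below 0.1 N and linear speed of tamper below 0.03 m/s), for 0.5 s.
At the end, for the whole second after the job is handed in: The tamper hangs in the fork of the stand: collar resting on the prongs (rib 34 to 44 mm above them), axis within 38 mm of the hanging place and within 0.12 rad of vertical, handle up, released and at rest (angle between tamper's own x axis and vertical below 0.12 rad and horizontal distance between tamper_rib and fork_seat below 0.038 m and z of tamper_rib in the frame of fork_seat between 0.034 and 0.0445 m and contact force between tamper and stand above 2 N and contact force between tamper and the fingers below 0.1 N and linear speed of tamper below 0.05 m/s and angular speed of tamper below 0.5 rad/s); the robot touches nothing.
It fails at once if the tamper is set on the balance roughly (over 60 N) (contact force between tamper and balance above 60 N).
It fails at once if a bystander is moved by more than 30 mm (distance of any of beaker, jar, wash, spatula, tipbox, clampring, weight from where it was at the start of the episode above 0.03 m).
It also fails if it takes over 64 s, if anything falls off the work surface, if the arm or the gripper's body presses on something with over 40 N, if the wrist force passes 120 N, or if a joint passes its speed limit or range.

## Working session

There is one attempt and no reset: what is moved stays moved. The work goes in short steps, Python scripts to look and compute and a tool call to move; the robot and the scene stay as the last step left them, time stands still between calls to the robot, and variables do not carry over. Pictures are saved under pics/ and viewed, and the job is handed in when it is done.

Besides the shell and the picture viewer there is one more tool, called as name([rows], argument=value, ...), one row to a line, values as JSON. send_rows: Moves the arm, as the interface text tells. Its arguments: {"type":"object","properties":{"commands":{"type":"array","items":{"type":"array","items":{"type":"number"}}},"force":{"type":"number"}},"required":["commands"]}

```bash
ls; mkdir -p pics
python3 - <<'E'
from cell import r, eyes
import cv2, numpy as np
o=r.get_obs()
print(o)
for n in ("scene","top"):
    im=eyes.read_camera(n); cv2.imwrite(f"pics/{n}0.png",im)
    m=eyes.camera_model(n); print(n,m)
E
```

```text
pics
{'t': 0.0, 'joint_pos': array([-1.43546086e+00,  5.28458136e-01,  1.43388695e+00,  1.62509786e-05,
        1.18138518e+00, -1.78502170e-01]), 'joint_velocities': array([-8.32230397e-04,  1.19869681e-03, -1.07919223e-04,  7.99986558e-04,
        1.93894669e-03,  7.21557015e-05]), 'joint_efforts': array([ 6.29163223e-04, -4.40040779e+01, -1.76596177e+01,  6.33814163e-02,
        5.83352835e-02, -1.70624321e-04]), 'position': array([ 0.19287678, -0.59373656,  0.22158145]), 'ee_rot': array([[ 9.51157820e-01,  3.08704918e-01, -2.73515656e-04],
       [ 3.08704788e-01, -9.51155539e-01,  2.12009501e-03],
       [ 3.94327827e-04, -2.10098054e-03, -9.99997715e-01]]), 'wrist_force': array([-0.30046584,  0.25458318, -0.80625825]), 'wrist_torque': array([-0.02862751,  0.01206678, -0.01435982]), 'opening': 1.0020958721983353}
scene {'fovy': 46.800631568117325, 'cx': 276.98914837157065, 'cy': 207.50852053304416, 'D': array([0.04072837, 0.        , 0.        , 0.        , 0.        ]), 'world_from_camera': array([[-0.77704163,  0.44217243, -0.4479842 ,  1.06677732],
       [ 0.62937669,  0.53498669, -0.56362596,  0.57522489],
       [-0.00955428, -0.71991165, -0.69399995,  0.8454275 ],
       [ 0.        ,  0.        ,  0.        ,  1.        ]])}
top {'fovy': 49.21084917709878, 'cx': 281.3847051028855, 'cy': 218.70177815667515, 'D': array([-0.12736938,  0.        ,  0.        ,  0.        ,  0.        ]), 'world_from_camera': array([[-0.00946319, -0.99158085,  0.12914283,  0.45712038],
       [-0.99985965,  0.01116855,  0.01248739, -0.03543202],
       [-0.01382459, -0.12900653, -0.99154737,  1.12981352],
       [ 0.        ,  0.        ,  0.        ,  1.        ]])}
```

View pics/scene0.png

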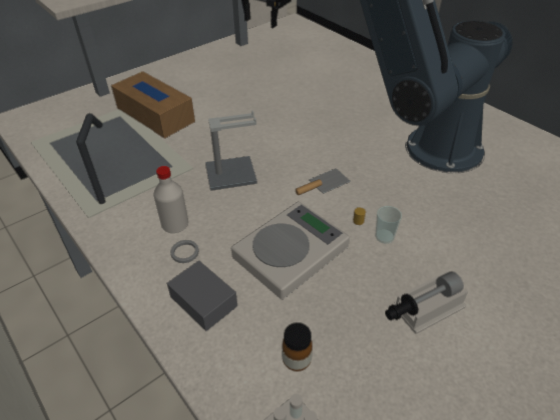

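View pics/top0.png

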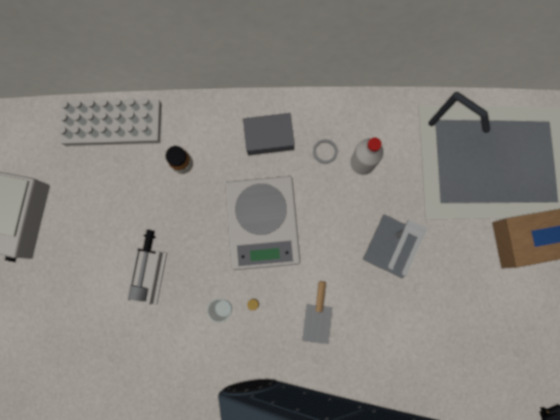

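Run:
```python
from cell import r, eyes
for n in ("scene","top"):
    for q in ("tamper","cradle","balance","stand","beaker","jar","wash","spatula","tipbox","clampring","weight"):
        d=eyes.search_frame(n,q)
        print(n,q,[(round(x['confidence'],2),[round(float(v),1) for v in x['box']]) for x in d[:2]])
print(r.get_obs()['t'])
```

```text
scene tamper [(0.74, [383.0, 270.1, 79.4, 49.0])]
scene cradle [(0.59, [396.6, 274.9, 70.3, 57.3]), (0.54, [205.1, 115.7, 54.0, 74.8])]
scene balance [(0.9, [232.1, 199.9, 119.3, 101.8]), (0.28, [207.1, 114.7, 52.5, 75.4])]
scene stand [(0.72, [208.2, 114.6, 48.7, 76.0])]
scene beaker [(0.97, [373.4, 201.2, 29.2, 40.2])]
scene jar [(0.72, [282.5, 322.2, 35.5, 49.9]), (0.27, [151.7, 167.3, 39.5, 67.5])]
scene wash [(0.8, [155.5, 166.4, 35.3, 63.9])]
scene spatula [(0.68, [294.6, 171.4, 54.6, 23.9])]
scene tipbox [(0.67, [168.8, 261.6, 66.1, 68.5])]
scene clampring [(0.76, [171.7, 242.5, 27.1, 17.0])]
scene weight [(0.56, [354.9, 207.3, 12.3, 16.3])]
top tamper [(0.63, [127.1, 227.8, 26.6, 74.4])]
top cradle [(0.75, [125.4, 251.5, 41.1, 51.9])]
top balance [(0.72, [225.9, 177.1, 76.8, 96.0]), (0.7, [313.1, 136.7, 24.4, 26.5])]
top stand [(0.57, [361.7, 217.0, 65.4, 57.9])]
top beaker [(0.81, [205.3, 301.8, 27.4, 21.1]), (0.47, [245.0, 113.1, 51.4, 42.7])]
top jar [(0.67, [221.7, 176.7, 78.0, 97.6])]
top wash [(0.71, [357.4, 140.3, 27.7, 32.4])]
top spatula [(0.93, [302.8, 281.6, 31.3, 60.6])]
top tipbox [(0.78, [241.6, 113.6, 54.4, 40.5])]
top clampring [(0.67, [314.8, 139.3, 25.0, 23.4]), (0.27, [244.7, 297.0, 15.9, 14.9])]
top weight [(0.68, [244.1, 297.0, 16.9, 15.8])]
1.2
```

```bash
cat > h.py <<'E'
import numpy as np, cv2
from cell import r, eyes
M={n:eyes.camera_model(n) for n in ("scene","top")}
def K(n):
    m=M[n]; f=210/np.tan(np.radians(m['fovy'])/2)
    return np.array([[f,0,m['cx']],[0,f,m['cy']],[0,0,1]])
def proj(n,P):
    P=np.asarray(P,float).reshape(-1,3); T=np.linalg.inv(M[n]['world_from_camera'])
    rv,_=cv2.Rodrigues(T[:3,:3])
    return cv2.projectPoints(P,rv,T[:3,3],K(n),M[n]['D'])[0][:,0]
def ray(n,uv):
    q=cv2.undistortPoints(np.array([[uv]],float),K(n),M[n]['D'])[0,0]
    T=M[n]['world_from_camera']
    return T[:3,3],T[:3,:3]@np.array([q[0],q[1],1])
def at(n,uv,z):
    o,d=ray(n,uv); return o+d*(z-o[2])/d[2]
def tri(uvs,uvt):
    A=[];b=[]
    for n,uv in (("scene",uvs),("top",uvt)):
        o,d=ray(n,uv); d/=np.linalg.norm(d); Q=np.eye(3)-np.outer(d,d); A.append(Q); b.append(Q@o)
    return np.linalg.solve(A[0]+A[1],b[0]+b[1])
def crop(n,im,box,s,fn,pts=None):
    x,y,w,h=box
    c=cv2.resize(im[y:y+h,x:x+w],None,fx=s,fy=s,interpolation=cv2.INTER_CUBIC)
    for k in range(x-x%10+10,x+w,10): cv2.putText(c,str(k),(int((k-x+.5)*s),8),0,.3,(0,0,255)); cv2.line(c,(int((k-x+.5)*s),10),(int((k-x+.5)*s),14),(0,0,255))
    for k in range(y-y%10+10,y+h,10): cv2.putText(c,str(k),(0,int((k-y+.5)*s)),0,.3,(0,0,255))
    if pts is not None:
        for u,v in pts: cv2.circle(c,(int((u-x+.5)*s),int((v-y+.5)*s)),2,(0,255,0),-1)
    cv2.imwrite(fn,c)
E
python3 - <<'E'
from h import *
t=cv2.imread('pics/top0.png'); s=cv2.imread('pics/scene0.png')
a=[('top',t,(115,220,65,95),6),('scene',s,(375,260,100,80),7),('top',t,(215,165,95,115),5),('top',t,(355,200,75,85),7),('scene',s,(195,100,75,95),6)]
for i,(n,im,b,sc) in enumerate(a): crop(n,im,b,sc,f'pics/c{i}.png')
E
```

```text
(no output)
```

View pics/c0.png

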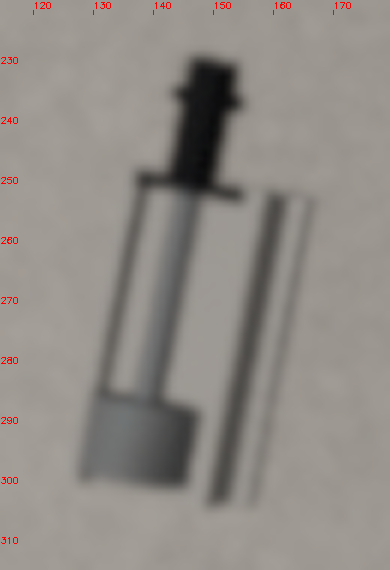

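View pics/c1.png

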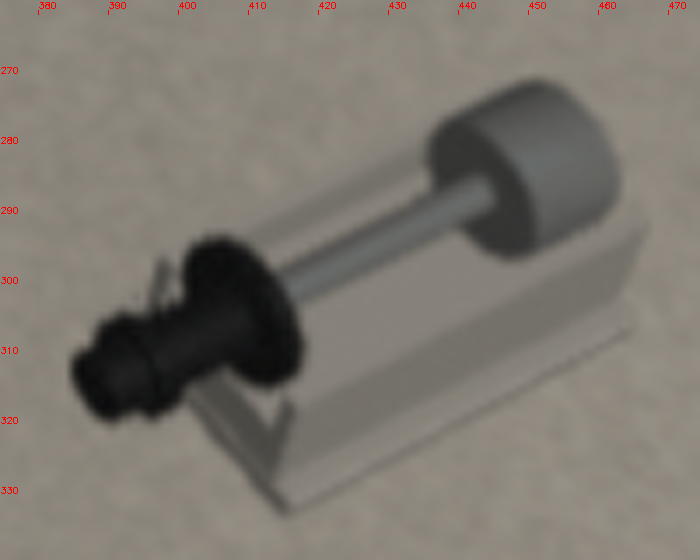

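View pics/c2.png

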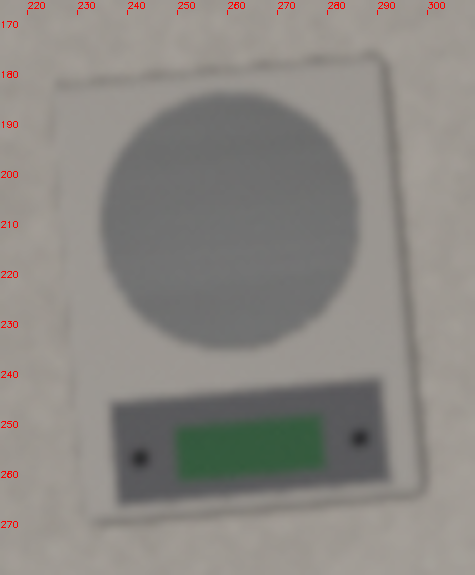

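View pics/c3.png

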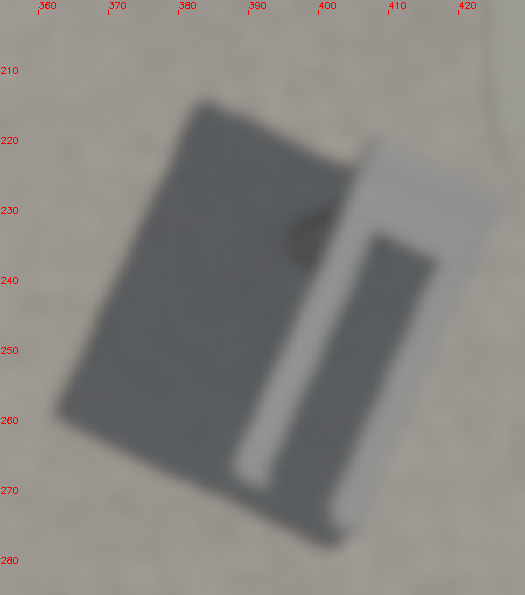

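View pics/c4.png

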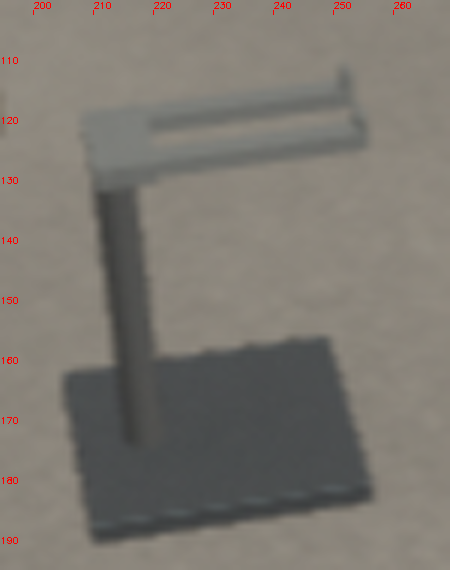

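Run:
```python
from h import *
from scipy.optimize import least_squares
# tamper: axis pts
d=np.array([.170,.154,.118,.032,0])
uv=np.array([[150.3,230.2],[149,235.8],[146.2,250.6],[139.2,286.5],[136.7,300]])
P=np.array([at('top',p,.051) for p in uv]); print(P)
f=lambda p:(np.c_[p[0]+d*np.cos(p[2]),p[1]+d*np.sin(p[2]),0*d+.051]-P)[:,:2].ravel()
s=least_squares(f,[.4,.3,0]); print('tamper origin',s.x,'res mm',s.fun*1e3)
p=s.x; ax=np.array([np.cos(p[2]),np.sin(p[2]),0]); o=np.array([p[0],p[1],.051])
print('rib',o+.154*ax,'top px',proj('top',[o+k*ax for k in d]),'scene px',proj('scene',[o+k*ax for k in d]))
# pan circle in top: x 100..360,y 92..352 in c2 crop
print('pan',at('top',(215+230/5-.5,165+221.5/5-.5),.06))
# lips / fork
L=lambda x,y:(355+x/7-.5,200+y/7-.5)
q=[at('top',L(*c),.170) for c in ((378,233),(436,262))]
print('slot end corners',q,np.linalg.norm(q[0]-q[1]))
q2=[at('top',L(*c),.178) for c in ((251,480),(341,524))]
print('tips centre',q2)
b=[at('top',L(*c),.012) for c in ((200,100),(57,408),(333,545))]
print('base',b,np.linalg.norm(b[0]-b[1]),np.linalg.norm(b[2]-b[1]))
```

```text
[[0.57334464 0.2930444  0.051     ]
 [0.55987359 0.29589719 0.051     ]
 [0.52440964 0.30190833 0.051     ]
 [0.43912551 0.31725552 0.051     ]
 [0.40725237 0.32281175 0.051     ]]
tamper origin [ 0.40747461  0.32283268 -0.17654052] res mm [ 1.48768824 -0.06795877 -0.79257347 -0.11075199 -0.76908132  0.20061377
 -0.14827512 -0.04283378  0.22224167  0.02093076]
rib [0.55908101 0.29578644 0.051     ] top px [[150.3433569  229.58332082]
 [149.03683147 236.12898223]
 [146.11089743 250.92204827]
 [139.21637997 286.56280375]
 [136.69293209 299.90560081]] scene px [[388.07537991 313.97910981]
 [394.73193291 310.52854088]
 [409.44372172 302.91347614]
 [443.18778411 285.5043379 ]
 [455.27168619 279.28927127]]
pan [0.62059399 0.02714389 0.06      ]
slot end corners [array([ 0.5490539 , -0.29200469,  0.17      ]), array([ 0.54001656, -0.30946135,  0.17      ])] 0.019657277920878766
tips centre [array([ 0.47520505, -0.24866793,  0.178     ]), array([ 0.46173443, -0.27526012,  0.178     ])]
base [array([ 0.6121237 , -0.27263759,  0.012     ]), array([ 0.50441244, -0.21851754,  0.012     ]), array([ 0.45530853, -0.31400608,  0.012     ])] 0.12054333315365774 0.10737437264207268
```

```bash
cat >> h.py <<'E'
def plan(target,heading=None,step=.05):
    o=r.get_obs(); R=o['ee_rot']; p=o['position']; d=np.asarray(target)-p
    h=np.arctan2(R[1,0],R[0,0]); sp=0 if heading is None else -((heading-h+np.pi)%(2*np.pi)-np.pi)
    v=R.T@d
    print('t',round(o['t'],2),'pos',p.round(4),'head',round(h,4),'tilt',R[:,2].round(3),'open',round(o['opening'],3),'F',o['wrist_force'].round(2))
    print('  tool delta',v.round(4),'spin',round(sp,4),'n',int(np.ceil(max(np.linalg.norm(v)/step,abs(sp)/.15))),'q',o['joint_pos'].round(2))
E
python3 - <<'E'
from h import *
pan=np.array([.6206,.0271,.06]); a=np.linspace(0,2*np.pi,24,endpoint=False)
c=np.c_[pan[0]+.062*np.cos(a),pan[1]+.062*np.sin(a),0*a+.06]
t=cv2.imread('pics/top0.png'); s=cv2.imread('pics/scene0.png')
crop('scene',s,(220,190,135,110),5,'pics/d0.png',proj('scene',c))
S=np.array([.501,-.2782,.17]); u=np.array([np.cos(-.468),np.sin(-.468),0]); w=np.array([-u[1],u[0],0])
pts=[S+x*u+y*w for x in(-.038,.0,.049) for y in(-.021,-.011,.011,.021)]
pts+=[S+x*u+y*w-[0,0,.158] for x in(-.027,.097) for y in(-.055,.055)]
crop('scene',s,(195,100,75,95),6,'pics/d1.png',proj('scene',pts))
crop('top',t,(355,200,75,85),7,'pics/d2.png',proj('top',pts))
a=cv2.imread('pics/d0.png');b=cv2.imread('pics/d1.png')
plan([.45,-.2,.30],-.1765)
E
python3 -c "
import cv2,numpy as np
a=[cv2.imread(f'pics/d{i}.png') for i in range(3)]
a=[cv2.resize(x,(int(x.shape[1]*400/x.shape[0]),400)) for x in a]
x=np.hstack(a);x=cv2.resize(x,None,fx=min(1,800/x.shape[1]),fy=min(1,800/x.shape[1]));cv2.imwrite('pics/d.png',x)"
```

```text
t 1.2 pos [ 0.193  -0.5945  0.2226] head 0.3138 tilt [ 0. -0. -1.] open 1.002 F [ 0.03 -0.39  0.26]
  tool delta [ 0.3663 -0.2959 -0.0775] spin 0.4903 n 10 q [-1.44  0.53  1.43  0.    1.18 -0.18]
```

View pics/d.png

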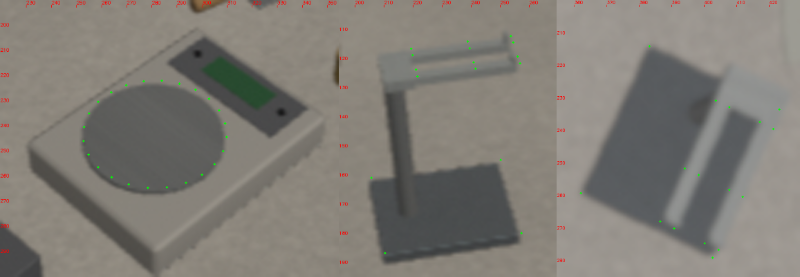

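send_rows([
  [0, 0.037, -0.03, -0.015, 0],
  [0, 0.037, -0.03, -0.015, 0],
  [0, 0.037, -0.03, -0.015, 0],
  [0, 0.037, -0.03, -0.01, 0],
  [0, 0.037, -0.03, -0.01, 0],
  [0, 0.037, -0.03, -0.01, 0],
  [0, 0.037, -0.03, 0, 0],
  [0, 0.037, -0.03, 0, 0],
  [0, 0.037, -0.03, 0, 0],
  [0, 0.037, -0.03, 0, 0],
], force=60)

```text
t: 2.45
position: [0.46, -0.188, 0.3008]
ee_rot: [[0.954, 0.301, 0.006], [0.301, -0.954, -0.006], [0.004, 0.007, -1.0]]
wrist_force: [-0.7, -1.2, -0.2]
opening: 0.999
```

Run:
```python
from h import *
plan([.557,.296,.15],-.1765)
```

```text
t 2.45 pos [ 0.46   -0.188   0.3008] head 0.3055 tilt [ 0.006 -0.006 -1.   ] open 0.999 F [-0.68 -1.16 -0.24]
  tool delta [ 0.2376 -0.4335  0.1485] spin 0.482 n 11 q [-0.61  0.26  1.65 -0.    1.23  0.65]
```

send_rows([
  [0, 0.024, -0.045, 0, 0],
  [0, 0.024, -0.045, 0, 0],
  [0, 0.024, -0.045, 0, 0],
  [0, 0.024, -0.045, 0, 0],
  [0, 0.024, -0.045, 0, 0],
  [0, 0.024, -0.045, 0, 0],
  [0, 0.024, -0.045, 0.02, 0],
  [0, 0.024, -0.045, 0.02, 0],
  [0, 0.024, -0.045, 0.02, 0],
  [0, 0.024, -0.03, 0.02, 0],
])

```text
t: 3.7
position: [0.5649, 0.3155, 0.2205]
ee_rot: [[0.953, 0.302, 0.02], [0.302, -0.953, -0.007], [0.017, 0.012, -1.0]]
wrist_force: [-0.0, 0.1, 0.6]
opening: 0.999
```

send_rows([
  [0, 0, 0, 0.015, 0.12],
  [0, 0, 0, 0.015, 0.12],
  [0, 0, 0, 0.015, 0.12],
  [0, 0, 0, 0.015, 0.11],
  [0, 0, 0, 0, 0],
])

```text
t: 4.32
position: [0.5652, 0.3193, 0.1557]
ee_rot: [[0.985, -0.171, 0.017], [-0.171, -0.985, -0.007], [0.018, 0.004, -1.0]]
wrist_force: [-0.8, 0.1, -0.3]
opening: 1.004
```

Run:
```python
from h import *
plan([.559,.2958,.10],-.1765)
im=eyes.read_camera('top'); cv2.imwrite('pics/top1.png',im)
crop('top',im,(100,190,110,120),5,'pics/e0.png')
```

```text
t 4.33 pos [0.5652 0.3193 0.1557] head -0.1715 tilt [ 0.017 -0.007 -1.   ] open 1.004 F [-0.79  0.09 -0.29]
  tool delta [-0.0031  0.024   0.0557] spin 0.005 n 2 q [ 0.35  0.63  1.44 -0.01  1.06  2.1 ]
```

View pics/e0.png

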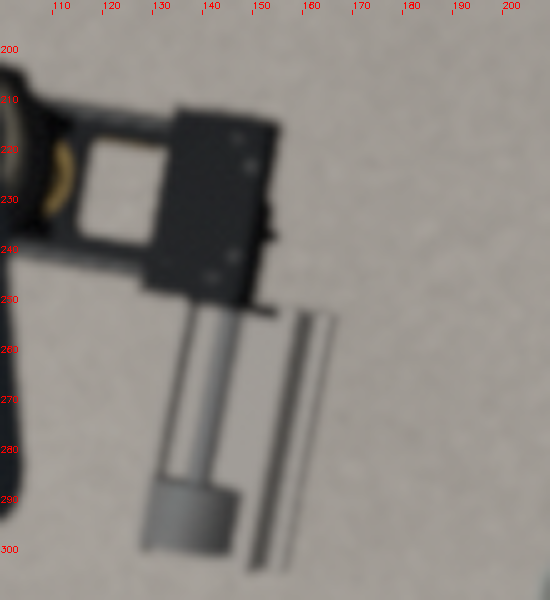

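send_rows([
  [0, -0.003, 0.024, 0, 0.005],
  [0, 0, 0, 0, 0],
  [0, 0, 0, 0.03, 0],
  [0, 0, 0, 0.03, 0],
])

```text
t: 4.88
position: [0.5664, 0.299, 0.1025]
ee_rot: [[0.985, -0.17, 0.034], [-0.17, -0.985, 0.0], [0.034, -0.006, -0.999]]
wrist_force: [0.1, -0.1, -0.1]
opening: 0.999
```

Run:
```python
from h import *
plan([.559,.2958,.032],-.1765)
```

```text
t 4.88 pos [0.5664 0.299  0.1025] head -0.1708 tilt [ 0.034  0.    -0.999] open 0.999 F [ 0.07 -0.08 -0.12]
  tool delta [-0.0091  0.0049  0.0702] spin 0.0057 n 2 q [ 0.32  0.68  1.51 -0.01  0.91  2.07]
```

send_rows([
  [0, -0.009, 0.005, 0.015, 0.005],
  [0, 0, 0, 0.015, 0],
  [0, 0, 0, 0.015, 0],
  [0, 0, 0, 0.012, 0],
  [0, 0, 0, 0, 0],
])

```text
t: 5.5
position: [0.5621, 0.2985, 0.0429]
ee_rot: [[0.984, -0.172, 0.039], [-0.172, -0.985, 0.003], [0.038, -0.01, -0.999]]
wrist_force: [-0.1, -0.4, 0.8]
opening: 1.002
```

Run:
```python
from h import *
plan([.559,.2958,.032],-.1765)
im=eyes.read_camera('scene'); cv2.imwrite('pics/sc2.png',im)
crop('scene',im,(350,220,130,120),5,'pics/e1.png')
```

```text
t 5.5 pos [0.5621 0.2985 0.0429] head -0.1728 tilt [ 0.039  0.003 -0.999] open 1.002 F [-0.06 -0.4   0.77]
  tool delta [-0.003   0.0033  0.0108] spin 0.0037 n 1 q [ 0.32  0.76  1.56 -0.01  0.78  2.07]
```

View pics/e1.png

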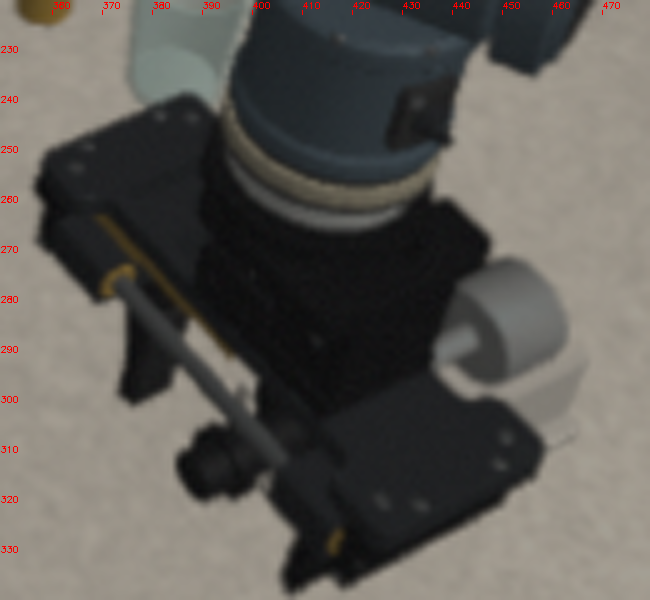

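send_rows([
  [0, -0.004, 0.004, 0.008, 0.004],
  [0, -0.001, 0.001, 0.004, 0],
  [0, 0, 0, 0, 0],
])

```text
t: 5.92
position: [0.5577, 0.2945, 0.0316]
ee_rot: [[0.983, -0.176, 0.043], [-0.176, -0.984, 0.004], [0.041, -0.011, -0.999]]
wrist_force: [-0.4, -0.3, -0.2]
opening: 0.999
```

Run:
```python
from h import *
plan([.559,.2958,.032],-.1765)
```

```text
t 5.92 pos [0.5577 0.2945 0.0316] head -0.1773 tilt [ 0.043  0.004 -0.999] open 0.999 F [-0.35 -0.25 -0.23]
  tool delta [ 0.0011 -0.0015 -0.0003] spin -0.0008 n 1 q [ 0.31  0.78  1.58 -0.01  0.75  2.07]
```

send_rows([
  [0, 0.002, -0.001, 0, 0],
  [255, 0, 0, 0, 0],
  [255, 0, 0, 0, 0],
  [255, 0, 0, 0, 0],
  [255, 0, 0, 0, 0],
  [255, 0, 0, 0, 0],
  [255, 0, 0, 0, 0],
], force=60)

```text
t: 6.8
position: [0.5607, 0.2955, 0.0325]
ee_rot: [[0.983, -0.176, 0.044], [-0.176, -0.984, 0.005], [0.043, -0.012, -0.999]]
wrist_force: [-0.2, -0.4, 0.4]
opening: 0.402
```

Run:
```python
from h import *
plan([.559,.2958,.032],-.1765)
```

```text
t 6.8 pos [0.5607 0.2955 0.0325] head -0.1773 tilt [ 0.044  0.005 -0.999] open 0.402 F [-0.22 -0.42  0.43]
  tool delta [-0.0017 -0.      0.0005] spin -0.0008 n 1 q [ 0.31  0.78  1.57 -0.01  0.75  2.07]
```

Still closing maybe (0.402 × 87 = 35 mm).

send_rows([
  [255, 0, 0, 0, 0],
  [255, 0, 0, 0, 0],
  [255, 0, 0, 0, 0],
])

```text
t: 7.18
position: [0.5607, 0.2954, 0.0325]
ee_rot: [[0.983, -0.176, 0.044], [-0.176, -0.984, 0.005], [0.043, -0.012, -0.999]]
wrist_force: [-0.9, 0.5, -0.5]
opening: 0.311
```

send_rows([
  [255, 0, 0, 0, 0],
  [255, 0, 0, 0, 0],
])

```text
t: 7.42
position: [0.5607, 0.2955, 0.0325]
ee_rot: [[0.983, -0.176, 0.044], [-0.176, -0.984, 0.005], [0.043, -0.012, -0.999]]
wrist_force: [-0.7, -0.0, -0.9]
opening: 0.311
```

send_rows([
  [255, 0, 0, -0.015, 0],
  [255, 0, 0, -0.015, 0],
  [255, 0, 0, -0.015, 0],
  [255, 0, 0, -0.015, 0],
  [255, 0, 0, -0.015, 0],
  [255, 0, 0, -0.02, 0],
  [255, 0, 0, -0.02, 0],
  [255, 0, 0, 0, 0],
])

```text
t: 8.43
position: [0.5549, 0.2946, 0.1558]
ee_rot: [[0.984, -0.175, 0.045], [-0.175, -0.984, 0.004], [0.044, -0.012, -0.999]]
wrist_force: [1.4, -1.1, 3.1]
opening: 0.317
```

Run:
```python
from h import *
plan([.559,.2958,.3],-.1765)
im=eyes.read_camera('scene'); cv2.imwrite('pics/sc3.png',im)
crop('scene',im,(340,180,150,160),4,'pics/e2.png')
```

```text
t 8.43 pos [0.5549 0.2946 0.1558] head -0.1765 tilt [ 0.045  0.004 -0.999] open 0.317 F [ 1.43 -1.08  3.1 ]
  tool delta [ 0.0102 -0.0036 -0.1439] spin 0.0 n 3 q [ 0.32  0.59  1.52 -0.01  0.98  2.07]
```

View pics/e2.png

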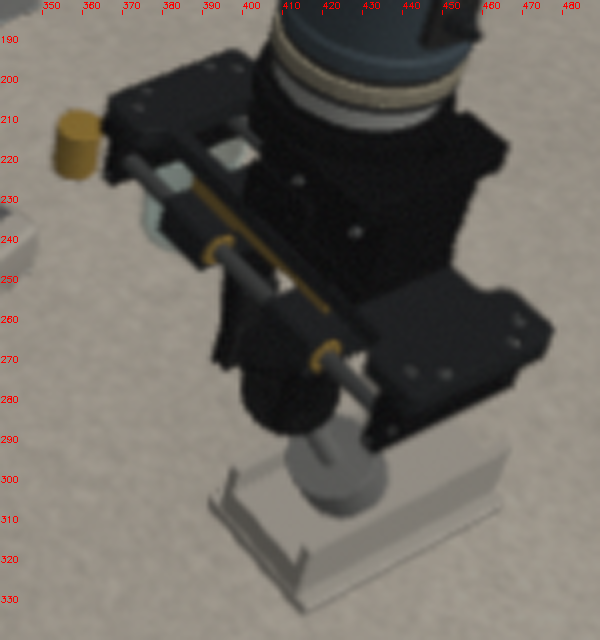

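send_rows([
  [255, 0, 0, -0.02, 0],
  [255, 0, 0, -0.02, 0],
  [255, 0, 0, -0.02, 0],
  [255, 0, 0, -0.02, 0],
  [255, 0, 0, -0.02, 0],
  [255, 0, 0, -0.02, 0],
  [255, 0, 0, 0, 0],
])

```text
t: 9.35
position: [0.5432, 0.2915, 0.2665]
ee_rot: [[0.984, -0.177, 0.021], [-0.177, -0.984, -0.003], [0.021, -0.001, -1.0]]
wrist_force: [-0.1, -0.2, -4.8]
opening: 0.313
```

Run:
```python
from h import *
plan([.559,.2958,.3],-.1765)
im=eyes.read_camera('scene'); cv2.imwrite('pics/sc4.png',im)
crop('scene',im,(340,130,150,160),4,'pics/e3.png')
```

```text
t 9.35 pos [0.5432 0.2915 0.2665] head -0.1781 tilt [ 0.021 -0.003 -1.   ] open 0.313 F [-0.06 -0.18 -4.76]
  tool delta [ 0.0155 -0.0071 -0.0332] spin -0.0016 n 1 q [ 0.32  0.46  1.42 -0.01  1.24  2.07]
```

View pics/e3.png

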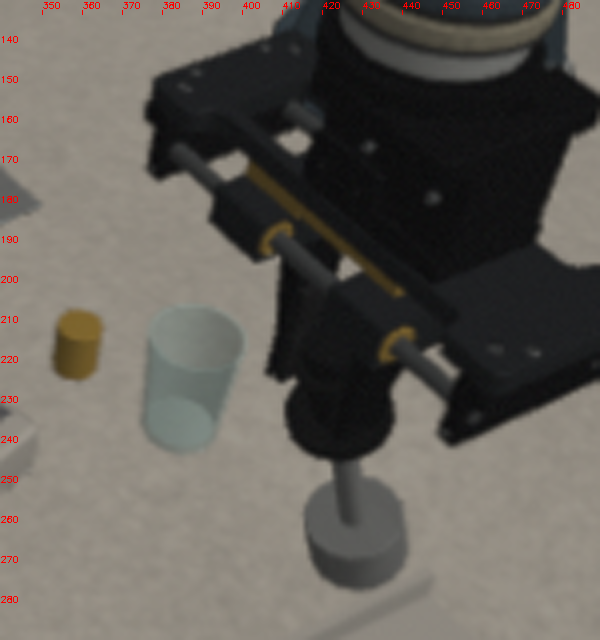

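send_rows([
  [255, 0, 0, -0.02, 0],
  [255, 0, 0, -0.015, 0],
  [255, 0, 0, 0, 0],
])

```text
t: 9.78
position: [0.5387, 0.2902, 0.2949]
ee_rot: [[0.984, -0.177, 0.007], [-0.177, -0.984, -0.008], [0.008, 0.006, -1.0]]
wrist_force: [-0.1, -0.4, -5.5]
opening: 0.316
```

send_rows([
  [255, 0, 0, 0, 0],
  [255, 0, 0, 0, 0],
  [255, 0, 0, 0, 0],
], force=16)

```text
t: 10.15
position: [0.5377, 0.2896, 0.2921]
ee_rot: [[0.984, -0.177, 0.003], [-0.177, -0.984, -0.009], [0.005, 0.009, -1.0]]
wrist_force: [-0.4, -0.3, -5.2]
opening: 0.335
```

Run:
```python
from h import *
plan([.559,.2958,.3],-.1765)
im=eyes.read_camera('scene'); cv2.imwrite('pics/sc5.png',im)
crop('scene',im,(340,110,150,160),4,'pics/e4.png')
```

```text
t 10.15 pos [0.5377 0.2896 0.2921] head -0.1784 tilt [ 0.003 -0.009 -1.   ] open 0.335 F [-0.39 -0.35 -5.17]
  tool delta [ 0.0199 -0.0098 -0.0079] spin -0.0019 n 1 q [ 0.32  0.44  1.38 -0.01  1.32  2.07]
```

View pics/e4.png

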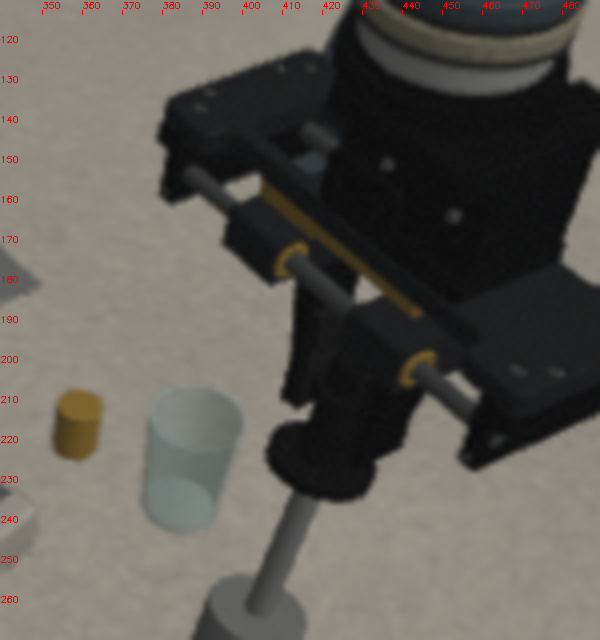

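send_rows([
  [255, 0, 0, 0, 0],
  [255, 0, 0, 0, 0],
  [255, 0, 0, 0, 0],
  [255, 0, 0, 0, 0],
  [255, 0, 0, 0, 0],
  [255, 0, 0, 0, 0],
  [255, 0, 0, 0, 0],
  [255, 0, 0, 0, 0],
])

```text
t: 11.2
position: [0.5369, 0.2897, 0.2919]
ee_rot: [[0.984, -0.178, 0.001], [-0.177, -0.984, -0.009], [0.002, 0.009, -1.0]]
wrist_force: [1.0, 0.6, -5.2]
opening: 0.333
```

Run:
```python
from h import *
plan([.559,.2958,.3],-.1765)
im=eyes.read_camera('scene'); cv2.imwrite('pics/sc6.png',im)
a=r.get_obs()['position']+[0,0,.019]
crop('scene',im,(340,110,150,170),3.5,'pics/e5.png',proj('scene',[a-[0,0,k] for k in (.033,.039,.122,.154)]))
```

```text
t 11.2 pos [0.5369 0.2897 0.2919] head -0.1784 tilt [ 0.001 -0.009 -1.   ] open 0.333 F [ 1.    0.64 -5.21]
  tool delta [ 0.0207 -0.0099 -0.0082] spin -0.0019 n 1 q [ 0.32  0.44  1.38 -0.01  1.32  2.07]
```

View pics/e5.png

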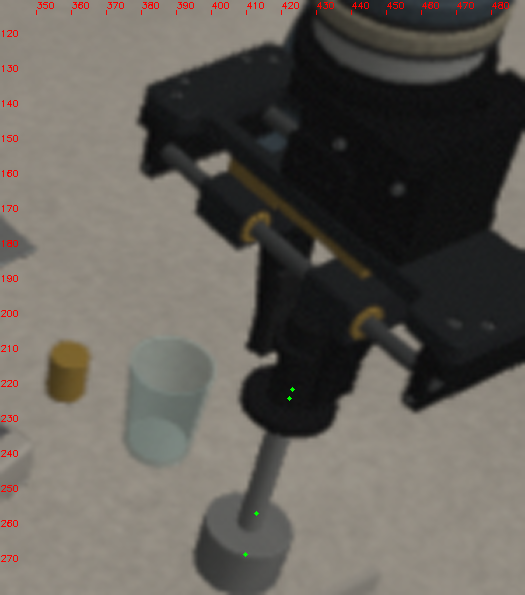

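send_rows([
  [255, 0, 0, 0, 0],
  [255, 0, 0, 0, 0],
  [255, 0, 0, 0, 0],
  [255, 0, 0, 0, 0],
  [255, 0, 0, 0, 0],
  [255, 0, 0, 0, 0],
])

```text
t: 12.0
position: [0.5367, 0.2897, 0.2918]
ee_rot: [[0.984, -0.178, 0.0], [-0.178, -0.984, -0.009], [0.002, 0.009, -1.0]]
wrist_force: [-0.2, 0.7, -5.0]
opening: 0.334
```

send_rows([
  [255, 0, 0, 0, 0],
  [255, 0, 0, 0, 0],
  [255, 0, 0, 0, 0],
], force=60)

```text
t: 12.38
position: [0.5368, 0.2897, 0.2918]
ee_rot: [[0.984, -0.178, 0.0], [-0.178, -0.984, -0.009], [0.002, 0.009, -1.0]]
wrist_force: [0.8, 1.0, -4.1]
opening: 0.317
```

Run:
```python
from h import *
plan([.6206,.0271,.3])
im=eyes.read_camera('scene')
a=r.get_obs()['position']+[0,0,.019]
crop('scene',im,(340,110,150,170),3.5,'pics/e6.png',proj('scene',[a-[0,0,k] for k in (.033,.039,.122,.154)]))
im=eyes.read_camera('top')
crop('top',im,(100,200,100,100),5,'pics/e7.png',proj('top',[a-[0,0,k] for k in (.033,.039,.122,.154)]))
```

```text
t 12.38 pos [0.5368 0.2897 0.2918] head -0.1786 tilt [ 0.    -0.009 -1.   ] open 0.317 F [ 0.76  1.02 -4.13]
  tool delta [ 0.1292  0.2435 -0.0057] spin 0 n 6 q [ 0.32  0.44  1.38 -0.01  1.32  2.07]
```

View pics/e6.png

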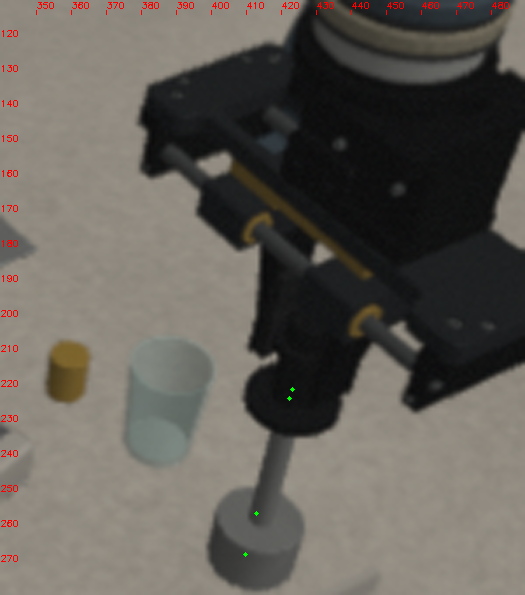

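View pics/e7.png

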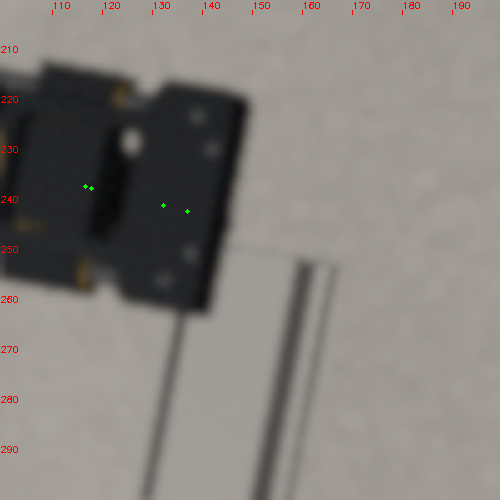

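send_rows([
  [255, 0.005, 0.01, 0, 0],
  [255, 0.01, 0.018, 0, 0],
  [255, 0.013, 0.024, 0, 0],
  [255, 0.013, 0.024, 0, 0],
  [255, 0.013, 0.024, 0, 0],
  [255, 0.013, 0.024, 0, 0],
  [255, 0.013, 0.024, 0, 0],
  [255, 0.013, 0.024, 0, 0],
  [255, 0.013, 0.024, 0, 0],
  [255, 0.01, 0.018, 0, 0],
])

```text
t: 13.72
position: [0.6169, 0.0379, 0.2952]
ee_rot: [[0.983, -0.182, 0.002], [-0.182, -0.983, -0.016], [0.005, 0.015, -1.0]]
wrist_force: [0.7, 0.2, -4.4]
opening: 0.316
```

Run:
```python
from h import *
plan([.6206,.0271,.25],-.1786)
```

```text
t 13.72 pos [0.6169 0.0379 0.2952] head -0.1832 tilt [ 0.002 -0.016 -1.   ] open 0.316 F [ 0.65  0.18 -4.41]
  tool delta [0.0054 0.0093 0.0454] spin -0.0046 n 1 q [-0.11  0.45  1.36 -0.02  1.33  1.65]
```

send_rows([
  [255, 0.005, 0.008, 0.01, 0],
  [255, 0, 0.001, 0.015, 0],
  [255, 0, 0, 0.015, 0],
  [255, 0, 0, 0.015, 0],
  [255, 0, 0, 0.01, 0],
  [255, 0, 0, 0.008, 0],
  [255, 0, 0, 0, 0],
])

```text
t: 14.6
position: [0.6187, 0.0277, 0.2152]
ee_rot: [[0.983, -0.182, -0.003], [-0.182, -0.983, -0.013], [-0.0, 0.014, -1.0]]
wrist_force: [-0.3, -0.6, -5.8]
opening: 0.311
```

send_rows([
  [255, 0, 0, 0, 0],
  [255, 0, 0, 0, 0],
  [255, 0, 0, 0, 0],
  [255, 0, 0, 0, 0],
  [255, 0, 0, 0, 0],
  [255, 0, 0, 0, 0],
  [255, 0, 0, 0, 0],
  [255, 0, 0, 0, 0],
  [255, 0, 0, 0, 0],
], force=18)

```text
t: 15.72
position: [0.6201, 0.0275, 0.2174]
ee_rot: [[0.983, -0.182, 0.002], [-0.182, -0.983, -0.014], [0.004, 0.013, -1.0]]
wrist_force: [0.8, -0.8, -5.8]
opening: 0.331
```

Run:
```python
from h import *
plan([.6206,.0271,.195],-.1786)
im=eyes.read_camera('scene')
a=r.get_obs()['position']+[0,0,.019]
crop('scene',im,(220,130,160,160),4,'pics/f0.png',proj('scene',[a-[0,0,k] for k in (.039,.122,.154)]))
```

```text
t 15.72 pos [0.6201 0.0275 0.2174] head -0.1827 tilt [ 0.002 -0.014 -1.   ] open 0.331 F [ 0.81 -0.81 -5.8 ]
  tool delta [ 0.0004 -0.      0.0224] spin -0.0041 n 1 q [-0.13  0.53  1.45 -0.01  1.16  1.63]
```

View pics/f0.png

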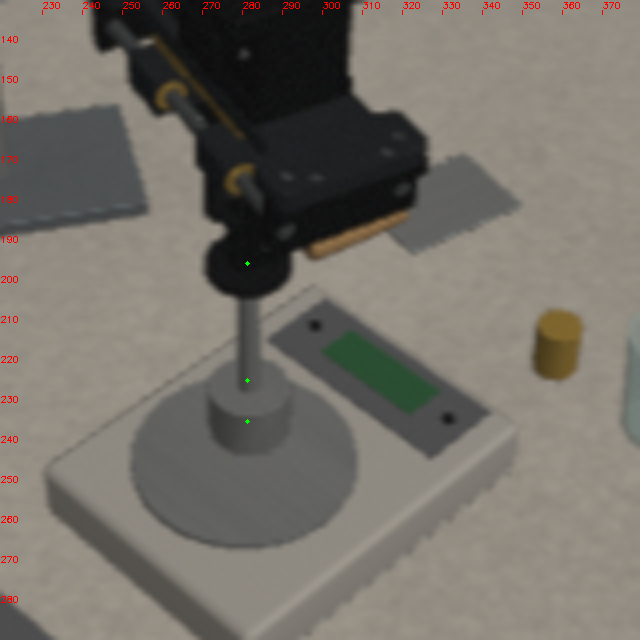

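send_rows([
  [255, 0, 0, 0.006, 0],
  [255, 0, 0, 0.006, 0],
  [255, 0, 0, 0.004, 0],
  [255, 0, 0, 0, 0],
])

```text
t: 16.27
position: [0.6198, 0.0273, 0.1997]
ee_rot: [[0.983, -0.182, 0.001], [-0.182, -0.983, -0.014], [0.003, 0.013, -1.0]]
wrist_force: [-0.5, 0.8, -4.8]
opening: 0.334
```

send_rows([
  [255, 0, 0, 0.002, 0],
  [255, 0, 0, 0.001, 0],
  [255, 0, 0, 0, 0],
])

```text
t: 16.65
position: [0.6203, 0.0271, 0.1969]
ee_rot: [[0.983, -0.182, 0.002], [-0.182, -0.983, -0.014], [0.004, 0.013, -1.0]]
wrist_force: [-0.4, -0.3, -5.1]
opening: 0.329
```

send_rows([
  [255, 0, 0, 0.0015, 0],
  [255, 0, 0, 0, 0],
])

```text
t: 16.9
position: [0.6212, 0.027, 0.197]
ee_rot: [[0.983, -0.182, 0.005], [-0.182, -0.983, -0.014], [0.007, 0.013, -1.0]]
wrist_force: [0.3, 0.5, -5.8]
opening: 0.329
```

send_rows([
  [255, 0, 0, 0.003, 0],
  [255, 0, 0, 0, 0],
])

```text
t: 17.15
position: [0.6232, 0.0267, 0.1973]
ee_rot: [[0.983, -0.182, 0.011], [-0.181, -0.983, -0.015], [0.013, 0.013, -1.0]]
wrist_force: [-0.3, 0.2, -4.8]
opening: 0.33
```

send_rows([
  [255, 0, 0, 0.003, 0],
  [255, 0, 0, 0, 0],
])

```text
t: 17.4
position: [0.6249, 0.0264, 0.1972]
ee_rot: [[0.983, -0.182, 0.016], [-0.181, -0.983, -0.016], [0.019, 0.013, -1.0]]
wrist_force: [-0.3, -0.3, -4.7]
opening: 0.328
```

send_rows([
  [255, -0.004, 0, 0.005, 0],
  [255, 0, 0, 0, 0],
])

```text
t: 17.65
position: [0.6242, 0.0266, 0.1968]
ee_rot: [[0.983, -0.182, 0.025], [-0.181, -0.983, -0.018], [0.028, 0.013, -1.0]]
wrist_force: [-0.2, -0.0, -5.3]
opening: 0.329
```

Run:
```python
from h import *
plan([.6206,.0271,.195],-.1786)
o=r.get_obs(); print(o['joint_pos'],o['joint_efforts'],o['wrist_torque'])
im=eyes.read_camera('scene'); cv2.imwrite('pics/sc8.png',im)
a=o['position']+[0,0,.019]
crop('scene',im,(220,130,160,160),4,'pics/f1.png',proj('scene',[a-[0,0,k] for k in (.039,.122,.154)]))
```

```text
t 17.65 pos [0.6242 0.0266 0.1968] head -0.1822 tilt [ 0.025 -0.018 -1.   ] open 0.329 F [-0.18 -0.02 -5.25]
  tool delta [-0.0036  0.0002  0.0017] spin -0.0036 n 1 q [-0.13  0.55  1.48 -0.02  1.09  1.63]
[-0.1288559   0.54618     1.47934288 -0.0161419   1.08876652  1.63165565] [ 8.41163972e-03 -4.82793510e+01 -1.91631407e+01 -4.35189775e-02
 -2.71488167e-01  2.08161466e-03] [ 0.03240279  0.06586661 -0.01800765]
```

View pics/f1.png

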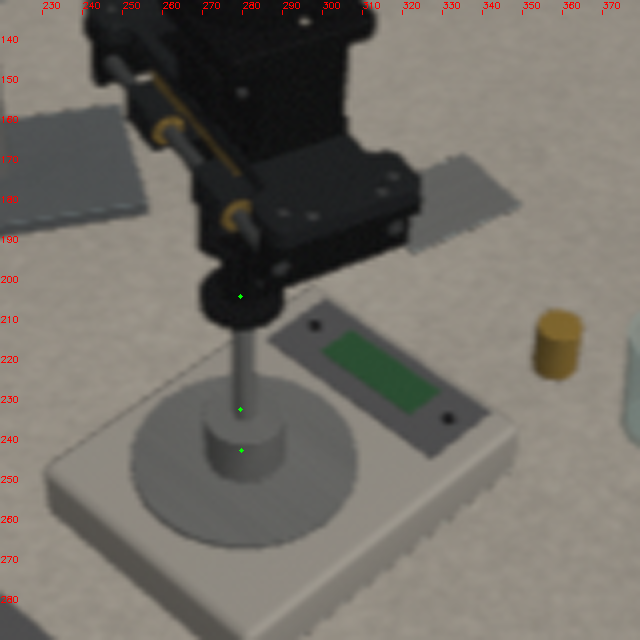

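View pics/sc8.png

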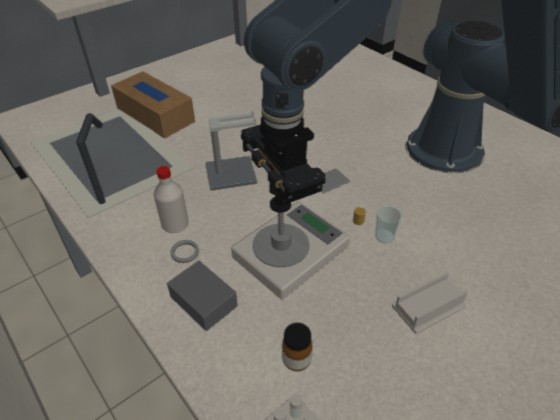

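send_rows([
  [255, -0.004, 0, 0.004, 0],
  [255, -0.001, 0, 0.004, 0],
])

```text
t: 17.95
position: [0.6258, 0.0265, 0.1963]
ee_rot: [[0.982, -0.182, 0.042], [-0.181, -0.983, -0.02], [0.045, 0.012, -0.999]]
wrist_force: [-2.4, 0.7, 18.3]
opening: 0.333
```

send_rows([
  [255, 0, 0, -0.001, 0],
])

```text
t: 18.08
position: [0.6255, 0.0266, 0.1972]
ee_rot: [[0.982, -0.182, 0.042], [-0.181, -0.983, -0.02], [0.045, 0.012, -0.999]]
wrist_force: [-0.7, 0.7, -6.0]
opening: 0.33
```

send_rows([
  [255, -0.001, 0, 0.002, 0],
])

```text
t: 18.2
position: [0.6265, 0.0264, 0.1963]
ee_rot: [[0.982, -0.182, 0.047], [-0.181, -0.983, -0.021], [0.05, 0.012, -0.999]]
wrist_force: [1.7, 0.4, 10.0]
opening: 0.331
```

send_rows([
  [0, 0, 0, 0, 0],
  [0, 0, 0, 0, 0],
  [0, 0, 0, 0, 0],
  [0, 0, 0, 0, 0],
])

```text
t: 18.7
position: [0.6256, 0.0265, 0.194]
ee_rot: [[0.982, -0.182, 0.044], [-0.181, -0.983, -0.02], [0.047, 0.012, -0.999]]
wrist_force: [-1.3, 0.0, -1.0]
opening: 0.698
```

Run:
```python
from h import *
plan([.6206,.0271,.195],-.1786)
im=eyes.read_camera('scene')
a=r.get_obs()['position']+[0,0,.019]
crop('scene',im,(220,130,160,160),4,'pics/f2.png',proj('scene',[a-[0,0,k] for k in (.039,.122,.154)]))
```

```text
t 18.7 pos [0.6256 0.0265 0.194 ] head -0.1821 tilt [ 0.044 -0.02  -0.999] open 0.698 F [-1.31  0.04 -1.03]
  tool delta [-0.005   0.0003 -0.0013] spin -0.0035 n 1 q [-0.13  0.54  1.49 -0.02  1.06  1.63]
```

View pics/f2.png

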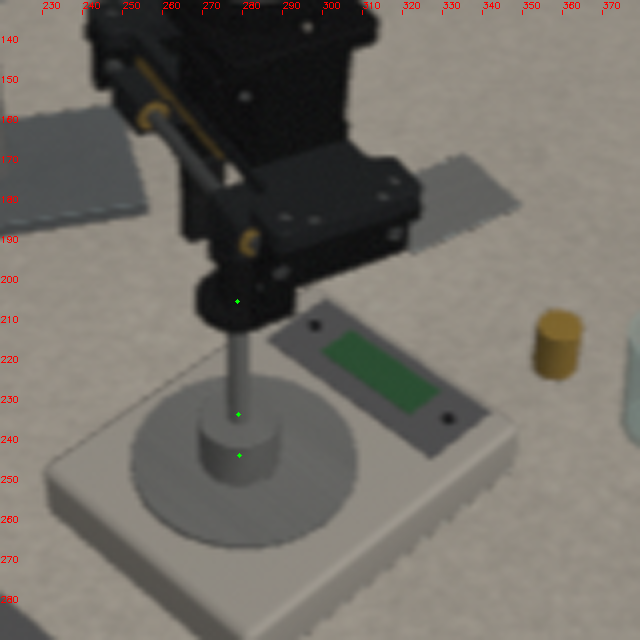

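send_rows([
  [0, 0, 0, 0, 0],
  [0, 0, 0, 0, 0],
  [0, 0, 0, 0, 0],
  [0, 0, 0, 0, 0],
  [0, 0, 0, 0, 0],
  [0, 0, 0, 0, 0],
  [0, 0, 0, 0, 0],
  [0, 0, 0, 0, 0],
  [0, 0, 0, 0, 0],
  [0, 0, 0, 0, 0],
])

```text
t: 20.0
position: [0.6255, 0.0265, 0.1939]
ee_rot: [[0.982, -0.182, 0.043], [-0.181, -0.983, -0.02], [0.046, 0.012, -0.999]]
wrist_force: [0.8, -0.4, -0.0]
opening: 1.0
```

Run:
```python
from h import *
plan([.6240,.0268,.195],-.1786)
im=eyes.read_camera('scene')
a=np.array([.624,.0268,.214])
crop('scene',im,(220,130,160,160),4,'pics/f3.png',proj('scene',[a-[0,0,k] for k in (.039,.122,.154)]))
im=eyes.read_camera('top');crop('top',im,(215,165,95,115),5,'pics/f4.png')
```

```text
t 20.0 pos [0.6255 0.0265 0.1939] head -0.1821 tilt [ 0.043 -0.02  -0.999] open 1.0 F [ 0.81 -0.39 -0.05]
  tool delta [-0.0015 -0.     -0.0012] spin -0.0035 n 1 q [-0.13  0.54  1.49 -0.02  1.06  1.63]
```

View pics/f3.png

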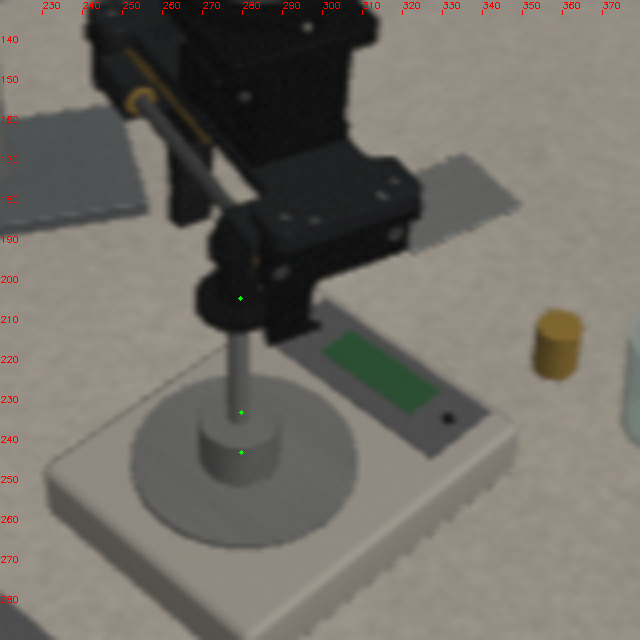

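View pics/f4.png

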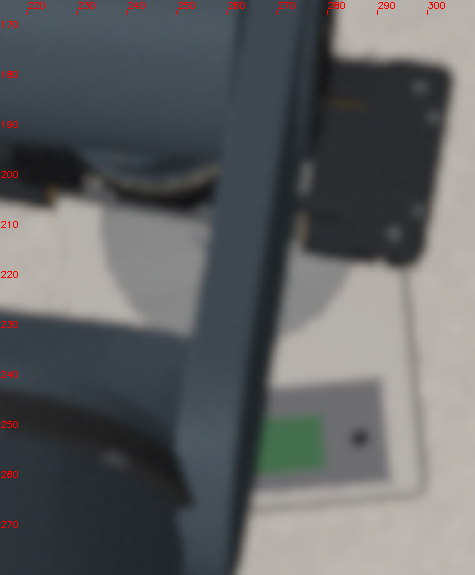

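send_rows([
  [255, 0, 0, 0, 0],
  [255, 0, 0, 0, 0],
  [255, 0, 0, 0, 0],
  [255, 0, 0, 0, 0],
  [255, 0, 0, 0, 0],
  [255, 0, 0, 0, 0],
  [255, 0, 0, 0, 0],
  [255, 0, 0, 0, 0],
  [255, 0, 0, 0, 0],
  [255, 0, 0, 0, 0],
], force=60)

```text
t: 21.35
position: [0.6255, 0.0266, 0.1939]
ee_rot: [[0.982, -0.182, 0.043], [-0.181, -0.983, -0.02], [0.046, 0.012, -0.999]]
wrist_force: [0.3, -0.3, -0.4]
opening: 0.309
```

send_rows([
  [255, 0, 0, -0.005, 0],
  [255, 0, 0, -0.01, 0],
  [255, 0, 0, -0.015, 0],
  [255, 0, 0, -0.02, 0],
  [255, 0, 0, -0.02, 0],
  [255, 0, 0, -0.02, 0],
  [255, 0, 0, -0.015, 0],
  [255, 0, 0, 0, 0],
])

```text
t: 22.35
position: [0.6183, 0.0292, 0.3034]
ee_rot: [[0.983, -0.181, 0.037], [-0.181, -0.983, -0.019], [0.04, 0.012, -0.999]]
wrist_force: [0.5, -0.5, -5.0]
opening: 0.303
```

Run:
```python
from h import *
plan([.43,-.2424,.27],-.1786)
im=eyes.read_camera('scene'); cv2.imwrite('pics/sc9.png',im)
```

```text
t 22.35 pos [0.6183 0.0292 0.3034] head -0.182 tilt [ 0.037 -0.019 -0.999] open 0.303 F [ 0.49 -0.47 -5.01]
  tool delta [-0.1373  0.3009  0.0316] spin -0.0034 n 7 q [-0.13  0.43  1.38 -0.02  1.3   1.63]
```

View pics/sc9.png

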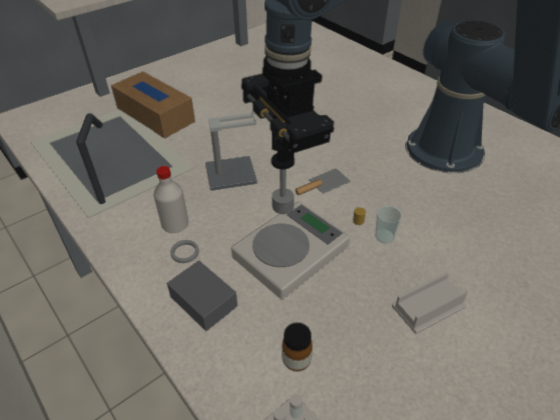

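send_rows([
  [255, -0.005, 0.011, 0, 0],
  [255, -0.01, 0.021, 0, 0],
  [255, -0.011, 0.025, 0, 0],
  [255, -0.011, 0.025, 0, 0],
  [255, -0.011, 0.025, 0, 0],
  [255, -0.011, 0.025, 0, 0],
  [255, -0.011, 0.025, 0, 0],
  [255, -0.011, 0.025, 0, 0],
  [255, -0.011, 0.025, 0, 0],
  [255, -0.011, 0.025, 0, 0],
])

```text
t: 23.65
position: [0.4549, -0.1934, 0.2954]
ee_rot: [[0.983, -0.184, 0.014], [-0.184, -0.983, -0.02], [0.018, 0.017, -1.0]]
wrist_force: [-0.8, 0.6, -4.9]
opening: 0.312
```

Run:
```python
from h import *
plan([.434,-.2444,.27],-.1786)
```

```text
t 23.65 pos [ 0.4549 -0.1934  0.2954] head -0.1852 tilt [ 0.014 -0.02  -1.   ] open 0.312 F [-0.79  0.56 -4.9 ]
  tool delta [-0.0116  0.0535  0.0262] spin -0.0066 n 2 q [-0.62  0.25  1.67 -0.01  1.19  1.14]
```

send_rows([
  [255, -0.004, 0.02, 0.01, 0],
  [255, -0.004, 0.017, 0.015, 0],
  [255, -0.003, 0.014, 0.015, 0],
  [255, 0, 0, 0.015, 0],
  [255, 0, 0, 0.015, 0],
  [255, 0, 0, 0.01, 0],
  [255, 0, 0, 0, 0],
])

```text
t: 24.52
position: [0.422, -0.2501, 0.2126]
ee_rot: [[0.981, -0.195, 0.005], [-0.195, -0.981, -0.02], [0.009, 0.019, -1.0]]
wrist_force: [-0.3, 1.0, -4.0]
opening: 0.308
```

Run:
```python
from h import *
plan([.434,-.2444,.206],-.1786)
im=eyes.read_camera('scene')
a=r.get_obs()['position']+[0,0,.019]
crop('scene',im,(180,50,130,150),4.,'pics/g0.png',proj('scene',[a-[0,0,k] for k in (.039,.122,.154)]))
im=eyes.read_camera('top'); cv2.imwrite('pics/t9.png',im)
crop('top',im,(340,180,100,110),5,'pics/g1.png',proj('top',[a-[0,0,k] for k in (.039,.122,.154)]))
```

```text
t 24.52 pos [ 0.422  -0.2501  0.2126] head -0.1961 tilt [ 0.005 -0.02  -1.   ] open 0.308 F [-0.26  0.97 -4.03]
  tool delta [ 0.0106 -0.0081  0.0065] spin -0.0175 n 1 q [-0.76  0.36  1.78 -0.01  0.98  1.02]
```

View pics/g0.png

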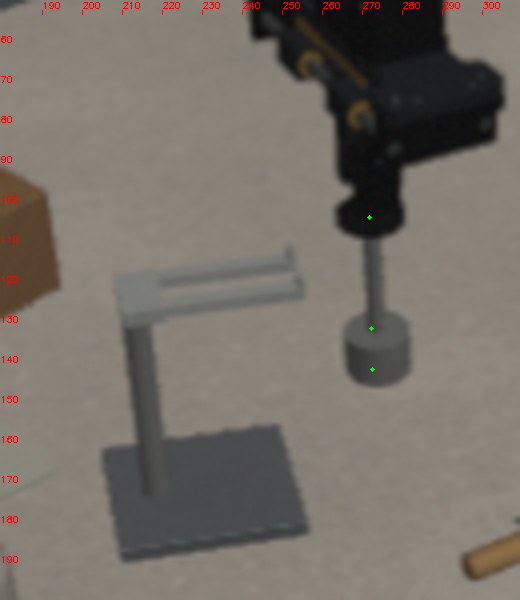

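View pics/g1.png

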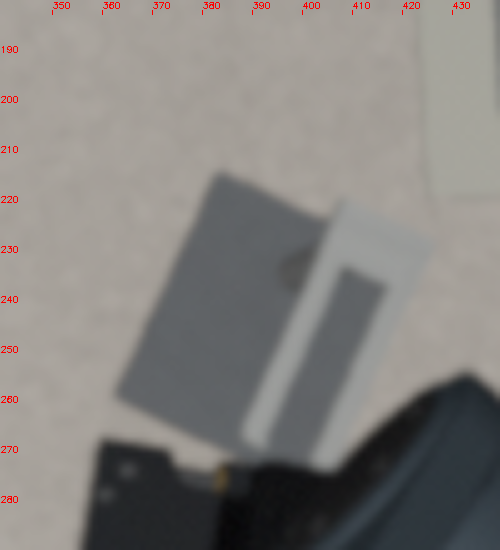

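send_rows([
  [255, 0.011, -0.008, 0.002, 0],
  [255, 0, 0, 0, 0],
])

```text
t: 24.88
position: [0.4371, -0.245, 0.2125]
ee_rot: [[0.981, -0.195, 0.01], [-0.194, -0.981, -0.024], [0.014, 0.021, -1.0]]
wrist_force: [1.0, -0.7, -5.1]
opening: 0.31
```

```bash
cat >> h.py <<'E'
S=np.array([.501,-.2782,.17]); U=np.array([np.cos(-.468),np.sin(-.468),0]); W=np.array([-U[1],U[0],0])
def fork(along=0,z=.207):
    o=r.get_obs(); d=o['position']+[0,0,.019]-S
    print('along',(d@U).round(4),'lat',(d@W).round(4))
    t=S+along*U; plan([t[0],t[1],z],-.1786)
E
python3 -c "
from h import *
fork()"
```

```text
along -0.072 lat 0.0008
t 24.88 pos [ 0.4371 -0.245   0.2125] head -0.1956 tilt [ 0.01  -0.024 -1.   ] open 0.31 F [ 1.04 -0.7  -5.14]
  tool delta [0.069  0.02   0.0069] spin -0.017 n 2 q [-0.73  0.37  1.76 -0.01  0.99  1.05]
```

send_rows([
  [255, 0.008, 0.002, 0, 0],
  [255, 0.009, 0.003, 0.001, 0],
  [255, 0.009, 0.003, 0.001, 0],
])

```text
t: 25.25
position: [0.463, -0.2583, 0.2115]
ee_rot: [[0.981, -0.193, 0.01], [-0.193, -0.981, -0.025], [0.015, 0.022, -1.0]]
wrist_force: [1.2, -0.3, -5.7]
opening: 0.313
```

```bash
python3 -c "
from h import *
fork()"
```

```text
along -0.0429 lat 0.0006
t 25.25 pos [ 0.463  -0.2583  0.2115] head -0.194 tilt [ 0.01  -0.025 -1.   ] open 0.313 F [ 1.2  -0.31 -5.7 ]
  tool delta [0.041  0.012  0.0054] spin -0.0154 n 1 q [-0.71  0.41  1.7  -0.01  1.01  1.06]
```

Run:
```python
from h import *
im=eyes.read_camera('scene')
a=r.get_obs()['position']+[0,0,.019]
crop('scene',im,(190,60,100,100),6.,'pics/g2.png',proj('scene',[a-[0,0,k] for k in (.039,.122,.154)]))
```

```text
(no output)
```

View pics/g2.png

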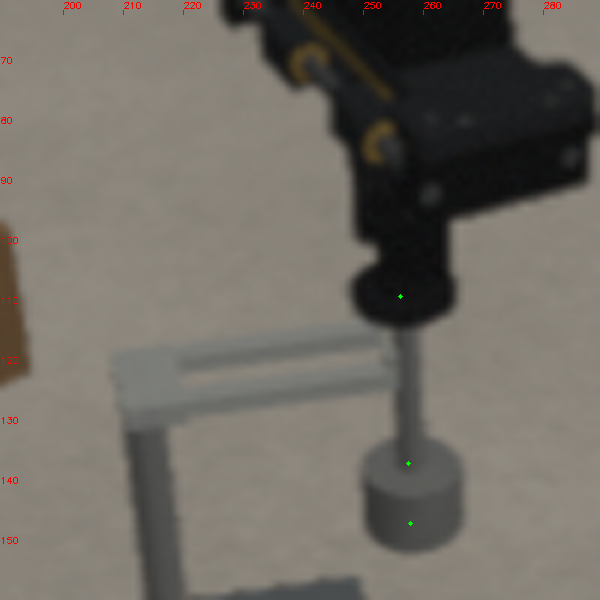

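send_rows([
  [255, 0.009, 0.003, 0, 0],
  [255, 0.009, 0.003, 0, 0],
  [255, 0.009, 0.003, 0, 0],
  [255, 0.008, 0.002, 0, 0],
  [255, 0.003, 0.001, 0, 0],
  [255, 0, 0, 0, 0],
])

```text
t: 26.05
position: [0.5019, -0.2803, 0.2118]
ee_rot: [[0.981, -0.194, 0.011], [-0.193, -0.981, -0.025], [0.016, 0.023, -1.0]]
wrist_force: [-0.3, 0.6, -4.8]
opening: 0.311
```

Run:
```python
from h import *
fork(0,.190)
im=eyes.read_camera('scene')
a=r.get_obs()['position']+[0,0,.019]
crop('scene',im,(190,60,100,100),6.,'pics/g3.png',proj('scene',[a-[0,0,k] for k in (.039,.122,.154)]))
im=eyes.read_camera('top')
crop('top',im,(340,180,100,110),5,'pics/g4.png')
```

```text
along 0.0017 lat -0.0014
t 26.05 pos [ 0.5019 -0.2803  0.2118] head -0.1944 tilt [ 0.011 -0.025 -1.   ] open 0.311 F [-0.3   0.56 -4.83]
  tool delta [-0.0016 -0.0024  0.0217] spin -0.0158 n 1 q [-0.7   0.46  1.59 -0.01  1.06  1.07]
```

View pics/g3.png

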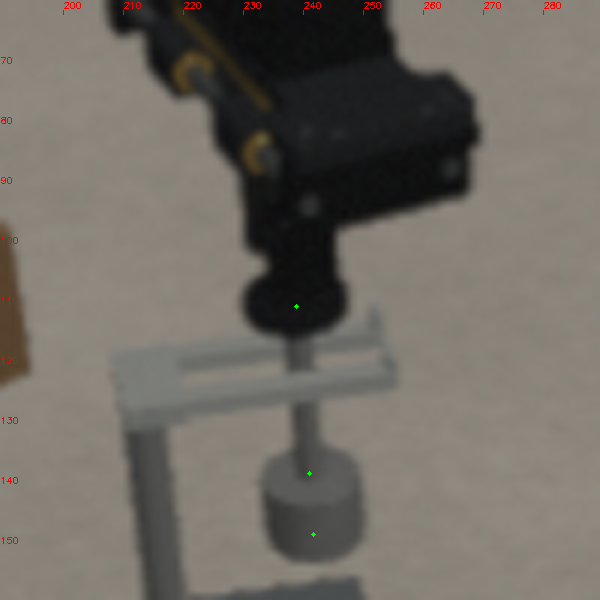

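Stem (px ~240,118) is inside the slot, collar above the prongs. Lower with easing near contact.

send_rows([
  [255, -0.001, -0.002, 0.005, 0],
  [255, 0, 0, 0.005, 0],
  [255, 0, 0, 0.004, 0],
], force=40)

```text
t: 26.52
position: [0.5002, -0.2774, 0.1969]
ee_rot: [[0.981, -0.194, 0.01], [-0.193, -0.981, -0.024], [0.015, 0.022, -1.0]]
wrist_force: [-0.4, 0.3, -5.0]
opening: 0.319
```

send_rows([
  [255, 0, 0, 0.003, 0],
  [255, 0, 0, 0.002, 0],
])

```text
t: 26.78
position: [0.5001, -0.2774, 0.1912]
ee_rot: [[0.981, -0.194, 0.009], [-0.193, -0.981, -0.024], [0.014, 0.022, -1.0]]
wrist_force: [-0.0, 0.4, -5.4]
opening: 0.322
```

send_rows([
  [255, 0, 0, 0.002, 0],
])

```text
t: 26.9
position: [0.5001, -0.2776, 0.1891]
ee_rot: [[0.981, -0.194, 0.01], [-0.193, -0.981, -0.024], [0.014, 0.022, -1.0]]
wrist_force: [-3.4, 0.6, 3.3]
opening: 0.32
```

send_rows([
  [255, 0, 0, 0.002, 0],
])

```text
t: 27.02
position: [0.4998, -0.2779, 0.1888]
ee_rot: [[0.981, -0.193, 0.009], [-0.193, -0.981, -0.025], [0.013, 0.023, -1.0]]
wrist_force: [-6.0, 3.2, 12.9]
opening: 0.316
```

send_rows([
  [0, 0, 0, -0.001, 0],
  [0, 0, 0, 0, 0],
  [0, 0, 0, 0, 0],
  [0, 0, 0, 0, 0],
  [0, 0, 0, 0, 0],
  [0, 0, 0, 0, 0],
  [0, 0, 0, 0, 0],
  [0, 0, 0, 0, 0],
  [0, 0, 0, 0, 0],
])

```text
t: 28.15
position: [0.5023, -0.2798, 0.1922]
ee_rot: [[0.981, -0.193, 0.015], [-0.193, -0.981, -0.03], [0.021, 0.026, -0.999]]
wrist_force: [-0.0, 0.9, -0.2]
opening: 0.995
```

Run:
```python
from h import *
fork(0,.3)
im=eyes.read_camera('scene')
a=S+[0,0,.039]
crop('scene',im,(190,60,100,100),6.,'pics/g5.png',proj('scene',[a-[0,0,k] for k in (.039,.122,.154)]))
```

```text
along 0.0019 lat -0.0008
t 28.15 pos [ 0.5023 -0.2798  0.1922] head -0.1942 tilt [ 0.015 -0.03  -0.999] open 0.995 F [-0.04  0.87 -0.21]
  tool delta [ 0.0007  0.0015 -0.1078] spin -0.0156 n 3 q [-0.7   0.49  1.61 -0.02  1.01  1.08]
```

View pics/g5.png

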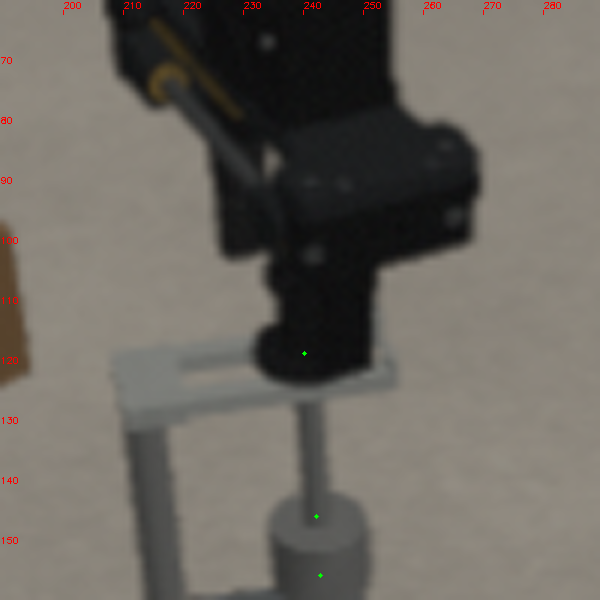

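Hanging on the prongs with the jaws open. Retreat upward.

send_rows([
  [0, 0, 0, -0.01, 0],
  [0, 0, 0, -0.02, 0],
  [0, 0, 0, -0.03, 0],
  [0, 0, 0, -0.03, 0],
  [0, 0, 0, -0.03, 0],
  [0, 0, 0, -0.03, 0],
  [0, 0, 0, 0, 0],
  [0, 0, 0, 0, 0],
])

```text
t: 29.2
position: [0.4996, -0.2748, 0.3503]
ee_rot: [[0.981, -0.193, 0.017], [-0.193, -0.981, -0.031], [0.023, 0.027, -0.999]]
wrist_force: [-0.4, 1.4, -0.8]
opening: 1.001
```

Run:
```python
from h import *
fork(0,.3)
im=eyes.read_camera('scene');cv2.imwrite('pics/fin.png',im)
a=S+[0,0,.039]
crop('scene',im,(190,60,100,110),5.,'pics/g6.png',proj('scene',[a-[0,0,k] for k in (0,.039,.122,.154)]))
```

```text
along -0.0028 lat 0.0024
t 29.2 pos [ 0.4996 -0.2748  0.3503] head -0.1941 tilt [ 0.017 -0.031 -0.999] open 1.001 F [-0.44  1.45 -0.78]
  tool delta [0.0009 0.0017 0.0504] spin -0.0155 n 2 q [-0.69  0.32  1.42 -0.01  1.37  1.08]
```

View pics/g6.png

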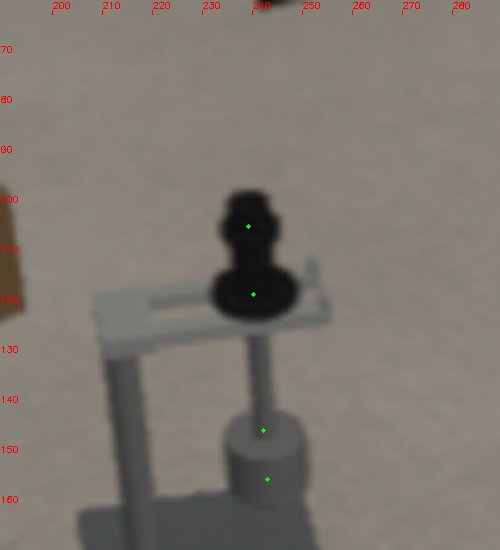

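View pics/fin.png

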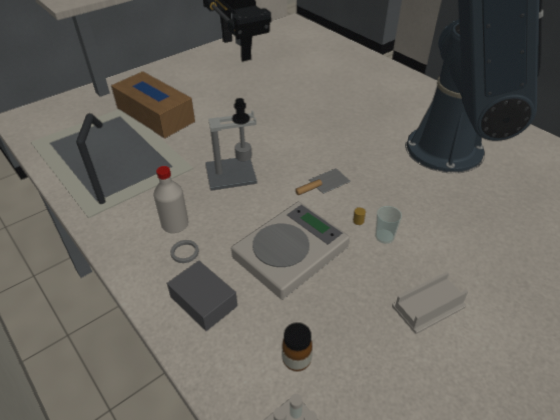

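The tamper hangs upright in the fork, with its rib at px (239,106) where the model puts it, and every bystander is where it started. I'm handing in.

```bash
python3 -c "
from cell import r
print(r.hand_in())"
```

```text
the job is handed in; nothing more can be done
None
```

I did all the steps in about 29 s and handed the job in. The hand-in reported no verdict.

**Lift and plumb:** I gripped the rib at 60 N and lifted it out. The foot dragged in the trough on the way up. In the air I eased to 16 N; it swung, settled close to plumb, and I regripped at 60 N before moving on. Pictures at the end of the eased phase and after regripping matched the plumb prediction to within about 3 pixels, so a small swing of perhaps 0.05 rad remained.

**Weighing:** I set it on the pan about 5 mm from my measured centre and let go for over 1.5 s. It stood upright in the picture. The last millimetre was awkward: the arm barely answered small steps and then pressed about 23 N for one step, below the 60 N limit. I lifted off by a hair and touched down again before opening.

**Fork:** I slid the stem in, lowered the collar onto the prongs (about 18 N of press), opened and moved up clear.

**Last checks:**
- The tamper hangs upright on the prongs within about a pixel of the expected place.
- The gripper is well clear of it.
- In the scene picture all bystanders stand where they began. I judged this by eye, without measuring it.
- The tool had drifted about 0.03 rad off vertical by the end (at most 0.05 rad on the way), which did no harm.

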